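# Feed the die plate home under the tub sealer's guard with the push stick

## Robot

A 6-joint arm with a two-finger parallel gripper is mounted at the origin on the work surface. World frame = base frame: x ahead of the robot, y to its left, z up, the work surface at z = 0. Lengths are in mm, angles in degrees, forces in N, time in s.
With the tool pointing down it reaches from about 350 to 850 mm from the base axis. Payload 8.1 kg.
Tool frame: the origin (TCP) lies on the mounting face of the last link; the fingertips stand 173 mm ahead of it and the grasp point (between the pads) lies 155 mm ahead of it; z points along the fingers, y is the direction in which the jaws open and shut (so a half turn about z gives the same grasp; the last joint's range is limited). The gripper opens to 85 mm and grips with 20 to 120 N. Pads are 22 mm wide; open, the fingers measure 114 mm over their backs; the gripper's body (76 mm by 85 mm) begins 54 mm behind the grasp point. The pads swing forward as they close: fully open they stand 13 mm farther back than shut.
Start: joints at [-69.58, 7.471, 85.268, -0, 87.261, -4.893], TCP at [256.561, -542.387, 404.692] pointing down, gripper open.
Joint ranges: [-169.43, 169.43], [-51.17, 129.36], [1.28, 143.12], [-76.62, 256.62], [0, 156.53], [-152.29, 152.29]. Speed limits (degrees/s): [136.94, 136.94, 159.86, 180, 180, 180].

## Interface

Orientations are given as [roll, pitch, yaw] about the fixed x, y, z axes, in that order (R = Rz(yaw) Ry(pitch) Rx(roll)).
In Python, from bench import * gives the robot as it stands.
- The arm moves only by the tool arm_command, never from a script. Its argument "plan" is a list of rows, each an object of numbers: "jaw": the closure, from 0 (fully open) to 1 (shut); "dx", "dy", "dz": the shift along the tool's x, y, z in mm; "wx", "wy", "wz": the turn, a rotation vector about the tool's x, y, z in rad. A call has 1 to 12 rows; each row is the pose to reach, as a shift and turn from the pose commanded when the call began, along the tool's axes at that moment; what a row does not reach only later rows make up. A row lasts 1/10 s, in which the tool goes at most 50 mm and 8.59 degrees, less where a joint would pass 70% of its speed; a pose out of reach is approached as far as the arm can. A call with a gripper value outside its range is refused whole. The fingers move at their own pace and stop on an object; "squeeze" is the grip in N (left out, the last holds). Time passes only in rows, so rows that repeat a pose let the fingers close. It gives the time, the measured TCP pose, the force and the opening at its end, in the units of the state.
- sense(): the state, without advancing time (a new reading comes with each control period).
- snapshot(name): name is "side" or "top"; returns a dict with "pixels" (480x640x3 uint8, red, green, blue), "fx", "fy", "cx", "cy" (pixels), "extrinsics" (4x4, takes a point from camera to world coordinates). Camera axes: x right, y up, looking along -z (the intrinsics and any distortion apply to the point x, -y, -z); pixel columns grow to the right and rows downward; lengths in mm; the calibration is good to about 2 mm. A picture is of the moment at which its call begins. There is no depth.
- hand_in(): hands the job in, once; it reports no verdict.
Trained networks look in the newest picture that a camera, given by its name, has taken for a name from the list of things; names that differ only in an ending like _2 or _b are one class to them, and where a whole thing is asked for, a point or a joint stands for the part that bears it (a point fixed in the world has none). Each returns a list of dicts, best first, with "score" (0 to 1); they miss things now and then, are a little off and sometimes report something else, mostly with a low value. They report only what shows in the picture. A call takes as long as a camera call. They do not tell look-alikes from the thing itself.
- recognise(camera, target): "box" ([left, top, width, height] in pixels, round what is visible of it).
- pinpoint(camera, target): "pixel" ([column, row] in pixels: a listed point, or the origin of a listed thing).
The state is a dict: "time": time; "joint_pos": joint angles; "qd": joint speeds; "joint_efforts": joint torques, N m; "tool_pos": TCP position; "tcp_rot": TCP orientation; "ft_force": force on the tool from outside, world axes, zero at the start; "wrist_torque": the same for the moment, N m; "finger_gap": finger opening in mm.
Only numpy, scipy, OpenCV 4.12 (cv2) and the standard library are available. Lean on these libraries where they do the work, as an engineer would, in place of code of your own. Each camera call takes 0.05 s, during which the arm holds its last target.

## Task

Pick up the push stick and use it to feed the die plate along its guide rails, through the low opening under the tub sealer's guard, until you feel it come fully home against the hidden stop inside; press it home gently without ramming it, and touch the plate with the stick only. Then draw the stick out and set it down, handle up, flat on the bench (place it, do not drop it), with the plate left home and the two tubs and the stack of lids undisturbed.

Things in the scene. Friction and masses are not known exactly. Their poses are not given: they have to be found in the camera images.
- hood: Stainless box guard, fixed, 240 long, 174 wide, 158 high (fittings on its roof to 230). Origin: on the bench under the middle of its front opening; x points level into it (feed), z up. Opening 30 to 60 mm above the bench, no gripper fits. Unseen inside: a fixed stop, face anywhere from x = 120 to 165 mm, and a weak spring feeler (0.4 to 1 N) 6 mm proud of it. Shown by nothing: feel for it.
- bed: Fixed steel bed under the hood, same origin and axes as the hood: 150 wide, top 30 mm above the bench, reaching 150 mm out in front of the opening (x = -150) and on through the hood. On it two rails, 104 mm apart inside, 14 mm high, outer ends flared, guide the plate into the opening.
- plate: Die plate: flat aluminium, 90 long (x, along the feed) x 100 wide x 16 thick, two round nests on top, 0.36 to 0.6 kg. Lies flat on the bed between the rails, 2 mm play each side, before the opening. Origin: centre of its underside; x along the feed. Sliding it takes about 2 to 5 N. Home: its front edge (x = +45) against the stop.
- stick: Push stick, loose, white plastic, 160 g, lying handle up on the bench. Origin: underside, below the handle's middle. Blade 24 wide, 14 high, from x = -40 to +160 mm, ending in a cross foot 44 wide, 14 thick; its flat front (x = +160) pushes the plate. Handle: upright block 50 long (x), 22 wide (y), 14 to 64 mm above the underside; grasp across the 22 mm from above.
- stick_grip (a point): Point inside the push stick's handle, where to grasp it: on the handle's middle, 44 mm above the underside (44 mm above the bench while it lies there). Axes as the stick's: x along the blade to the foot, y across, z up.
- stick_tip (a point): Middle of the flat front of the stick's foot, 7 mm above the underside, 160 mm ahead of stick_grip along the stick's x.
- tub_a: Bystander: closed white tub, 74 mm wide at the lid, 75 high, origin under its centre. Leave alone.
- tub_b: Bystander: closed white tub, 78 mm wide at the lid, 60 high, origin under its centre. Leave alone.
- lids: Bystander: stack of white lids, 74 mm wide, 48 high, origin under its centre. Leave alone.
Mind the look-alikes: they are no part of the job. Several things have the shape of the stick; the one meant has the colours described above.

How it is judged (in metres and radians):
On the way, in this order (a step that is already met when the one before it is completed fails the run):
1. the stick, held in the fingers, has pushed the plate's front edge at least 20 mm in through the opening (x of plate in the frame of hood above -0.025 m and contact force between stick and plate above 0.2 N and contact force between the fingers and stick above 1 N).
2. the stick presses the plate on to the hidden stop (more than 1.3 N, which the feeler alone cannot give) (contact force between plate and hood above 1.3 N and x of plate in the frame of hood above 0.065 m and contact force between stick and plate above 1 N).
3. the stick stands flat on the bench while still held in the fingers (it is placed, not dropped) (height (world z) of stick_grip below 0.048 m and angle between stick's own z axis and vertical below 0.06 rad and contact force between the fingers and stick above 0.5 N).
At the end, for the whole second after the job is handed in: The plate lies flat under the guard, still home on the stop (its spring feeler pressed in: it bears on the plate with more than 0.75 N, which means within about 2.5 mm of the stop); the stick lies flat on the bench, handle up, clear of the bed and the plate; both at rest (contact force between plate and hood above 0.75 N and x of plate in the frame of hood above 0.065 m and angle between plate's own z axis and vertical below 0.05 rad and contact force between stick and plate below 0.05 N and height (world z) of stick_grip below 0.048 m and angle between stick's own z axis and vertical below 0.06 rad and linear speed of each of stick, plate below 0.02 m/s); the robot touches nothing.
It fails at once if the plate is rammed against the stop (over 40 N) (contact force between plate and hood above 40 N).
It fails at once if the robot itself touches the plate (contact force between any of the fingers, the arm and plate above 0.5 N).
It fails at once if a tub or the lids are shifted by more than 20 mm (distance of any of tub_a, tub_b, lids from where it was at the start of the episode above 0.02 m).
It also fails if it takes over 61 s, if anything falls off the work surface, if the arm or the gripper's body presses on something with over 40 N, if the wrist force passes 120 N, or if a joint passes its speed limit or range.

## Working session

There is one attempt and no reset: what is moved stays moved. The work goes in short steps, Python scripts to look and compute and a tool call to move; the robot and the scene stay as the last step left them, time stands still between calls to the robot, and variables do not carry over. Pictures are saved under pics/ and viewed, and the job is handed in when it is done.

Besides the shell and the picture viewer there is one more tool, called after "Emit:" by a JSON object that holds its "fn" and its "kwargs". arm_command: Moves the arm, as the interface text tells. Its arguments: {"type":"object","properties":{"plan":{"type":"array"},"squeeze":{"type":"number"}},"required":["plan"]}

```bash
mkdir -p pics; ls
cat > h.py <<'E'
from bench import *
import numpy as np, cv2
def save(n,f):
    s=snapshot(n); cv2.imwrite('pics/'+f,s['pixels'][:,:,::-1]); return s
def ray(s,px):
    u,v=px; E=np.array(s['extrinsics']); d=E[:3,:3]@np.array([(u-s['cx'])/s['fx'],-(v-s['cy'])/s['fy'],-1]); return E[:3,3],d
def atz(s,px,z):
    o,d=ray(s,px); return o+d*(z-o[2])/d[2]
def proj(s,p):
    E=np.array(s['extrinsics']); c=E[:3,:3].T@(np.array(p)-E[:3,3]); return np.array([s['cx']+s['fx']*c[0]/-c[2], s['cy']-s['fy']*c[1]/-c[2]])
E
python3 - <<'E'
from h import *
for n in('top','side'):
    s=save(n,n+'0.png'); print(n,{k:v for k,v in s.items() if k!='pixels'})
    for t in ('stick','stick_grip','stick_tip','plate','hood','tub_a','lids'):
        for r in pinpoint(n,t): print(t,r, atz(s,r['pixel'],{'stick_grip':44,'stick_tip':7,'plate':30}.get(t,0)).round(0))
print(sense())
E
```

```text
pics
top {'fx': 517.6734088002576, 'fy': 517.6734088002576, 'cx': 314.0271633622385, 'cy': 238.63169007312487, 'extrinsics': array([[-2.70961663e-02,  9.97273558e-01, -6.86385313e-02,
         4.77025318e+02],
       [-9.99384647e-01, -2.85554715e-02, -2.03693755e-02,
         1.81523579e+02],
       [-2.22738452e-02,  6.80443625e-02,  9.97433627e-01,
         1.01907772e+03],
       [ 0.00000000e+00,  0.00000000e+00,  0.00000000e+00,
         1.00000000e+00]])}
stick {'pixel': [248.6, 284.0], 'score': 0.81} [461. 333.   0.]
stick {'pixel': [177.7, 286.1], 'score': 0.7} [461. 474.   0.]
stick {'pixel': [325.8, 325.3], 'score': 0.66} [377. 184.   0.]
stick_grip {'pixel': [323.5, 331.9], 'score': 0.82} [369. 188.  44.]
stick_grip {'pixel': [170.0, 286.1], 'score': 0.76} [462. 476.  44.]
stick_grip {'pixel': [243.3, 283.6], 'score': 0.66} [463. 337.  44.]
stick_tip {'pixel': [283.0, 399.6], 'score': 0.87} [238. 270.   7.]
stick_tip {'pixel': [226.4, 203.0], 'score': 0.86} [622. 373.   7.]
stick_tip {'pixel': [122.7, 227.3], 'score': 0.71} [580. 580.   7.]
plate {'pixel': [430.2, 267.1],
[... 1772 characters left out ...]
core': 0.87} [738. 297.   0.]
{'time': 0.8, 'joint_pos': array([-6.95828247e+01,  7.46903578e+00,  8.52666140e+01, -1.10473667e-03,
        8.72631668e+01, -4.89213234e+00]), 'qd': array([-0.06136072, -0.00403536,  0.01975577,  0.0208934 ,  0.03524279,
        0.02743724]), 'joint_efforts': array([-1.18221560e-03, -5.69259524e+01, -5.00837302e+01, -4.25034359e-04,
        1.04033454e-03,  8.84620334e-06]), 'tool_pos': array([ 256.52877847, -542.39658557,  404.72583141]), 'tcp_rot': array([1.79998915e+02, 1.20038067e-03, 2.53093604e+01]), 'ft_force': array([-0.51995298, -0.46396126, -0.32161506]), 'wrist_torque': array([ 0.0085022 , -0.03497909, -0.00013218]), 'finger_gap': 85.44181996337088}
```

View pics/top0.png

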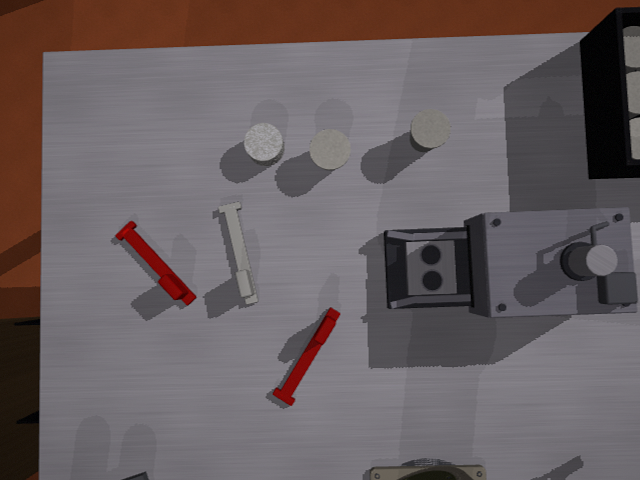

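View pics/side0.png

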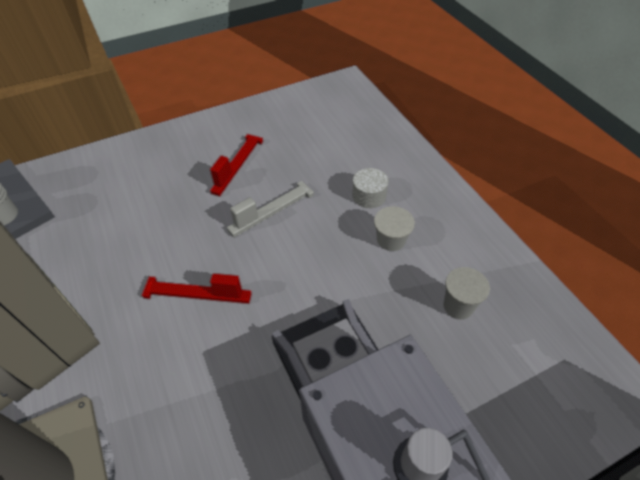

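The candidates in the top picture are red (170,286), white (243,284) and red (324,332). Only the one at (243,284) is white, so it is the stick. I'll confirm it in an enlarged crop and measure the hood too.

Run:
```python
import cv2
t=cv2.imread('pics/top0.png'); s=cv2.imread('pics/side0.png')
cv2.imwrite('pics/c_stick.png',cv2.resize(t[190:320,200:280],None,fx=4.5,fy=4.5,interpolation=cv2.INTER_CUBIC))
cv2.imwrite('pics/c_hood.png',cv2.resize(t[200:330,375:515],None,fx=4.5,fy=4.5,interpolation=cv2.INTER_CUBIC))
cv2.imwrite('pics/c_hoods.png',cv2.resize(s[290:450,260:430],None,fx=3.5,fy=3.5,interpolation=cv2.INTER_CUBIC))
cv2.imwrite('pics/c_sticks.png',cv2.resize(s[170:250,210:330],None,fx=6,fy=6,interpolation=cv2.INTER_CUBIC))
```

```text
(no output)
```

View pics/c_stick.png

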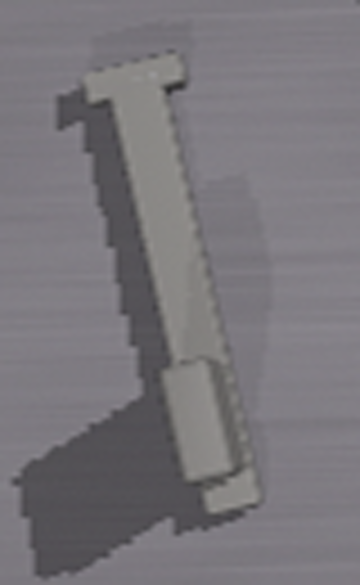

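View pics/c_hood.png

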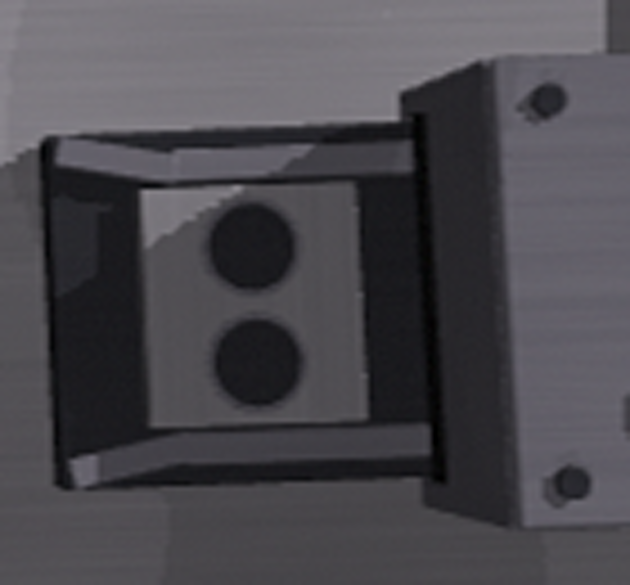

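View pics/c_hoods.png

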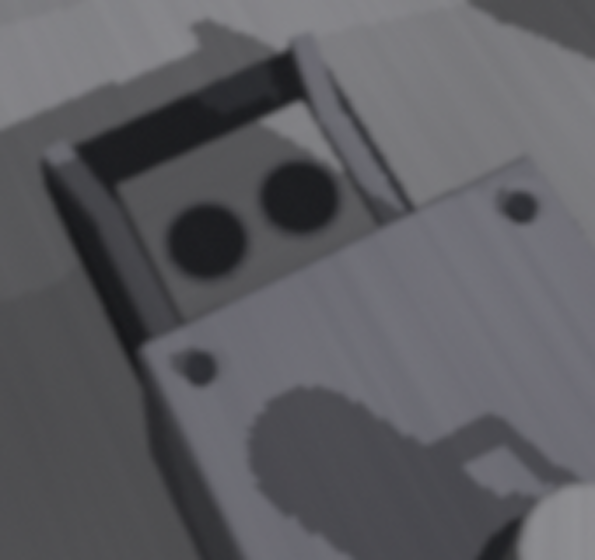

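View pics/c_sticks.png

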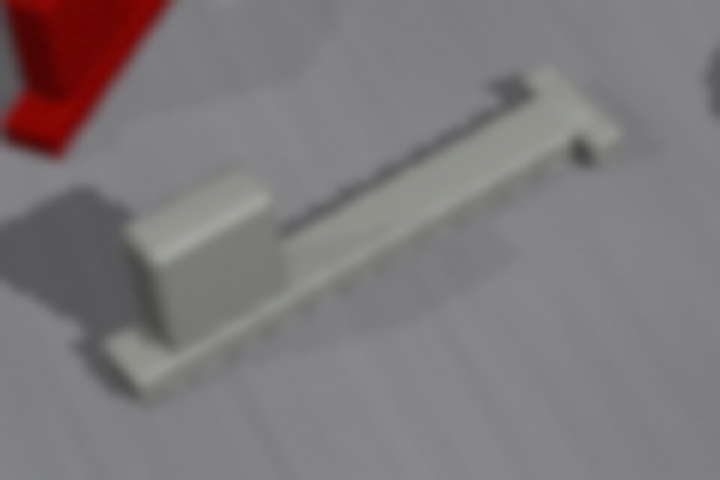

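Run:
```python
from h import *
t=snapshot('top'); s=snapshot('side')
f=lambda im,k,ox,oy,pts,z:np.array([atz(im,(x/k+ox-.4,y/k+oy-.4),z)[:2] for x,y in pts]).round(1)
print('stick tip/tail z14',a:=f(t,4.5,200,190,[(85,77),(182,55),(207,512),(262,500)],14).tolist())
a=np.array(a); tip=(a[0]+a[1])/2; tail=(a[2]+a[3])/2; d=tip-tail; print(tip,tail,np.linalg.norm(d),np.degrees(np.arctan2(d[1],d[0])), 'grip',tail+.2*d)
h=f(t,4.5,200,190,[(163,375),(210,360),(235,472),(187,483)],64);print('handle',h.tolist(),h.mean(0))
b=f(s,6,210,170,[(545,65),(620,130),(105,340),(148,395)],14);tip=(b[0]+b[1])/2;tail=(b[2]+b[3])/2;d=tip-tail
print('side',tip,tail,np.linalg.norm(d),np.degrees(np.arctan2(d[1],d[0])), 'grip',tail+.2*d)
p=f(t,4.5,375,200,[(140,190),(357,182),(368,418),(150,428)],46);print('plate',p.tolist(),p.mean(0))
d=(p[1]+p[2]-p[0]-p[3]);print(np.linalg.norm(d)/2,np.degrees(np.arctan2(d[1],d[0])));w=p[0]-p[3];print(np.linalg.norm(w),np.degrees(np.arctan2(w[1],w[0])))
b=f(t,4.5,375,200,[(42,140),(60,488)],30);print('bed',b.tolist(),b.mean(0));w=b[0]-b[1];print(np.linalg.norm(w),np.degrees(np.arctan2(w[1],w[0])))
b=f(t,4.5,375,200,[(490,60),(520,525)],158);print('hoodfront',b.tolist(),b.mean(0));w=b[0]-b[1];print(np.linalg.norm(w),np.degrees(np.arctan2(w[1],w[0])))
b=f(s,3.5,260,290,[(527,155),(143,345)],158);print('hoodfront side',b.tolist(),b.mean(0));w=b[0]-b[1];print(np.linalg.norm(w),np.degrees(np.arctan2(w[1],w[0])))
b=f(s,3.5,260,290,[(300,100),(118,185)],46);print('plate rear side',b.tolist(),b.mean(0));w=b[0]-b[1];print(np.linalg.norm(w),np.degrees(np.arctan2(w[1],w[0])))
b=f(s,3.5,260,290,[(290,50),(75,150)],30);print('bed rear side',b.tolist(),b.mean(0))
```

```text
stick tip/tail z14 [[614.3, 387.8], [622.7, 345.2], [424.4, 337.9], [428.9, 314.1]]
[618.5 366.5] [426.65 326.  ] 196.0782305611717 11.920262028116655 grip [465.02 334.1 ]
handle [[483.4, 347.2], [489.0, 327.8], [443.0, 318.3], [439.0, 338.1]] [463.6  332.85]
side [617.55 370.3 ] [426.25 324.95] 196.60191377501894 13.33647169157133 grip [464.51 334.02]
plate [[533.1, 29.6], [533.8, -60.5], [436.0, -60.6], [434.3, 29.3]] [484.3  -15.55]
90.00799964447604 -89.23610153907003
98.80045546453722 0.17397450432983927
bed [[556.4, 67.7], [409.5, 65.5]] [482.95  66.6 ]
146.91647286808922 0.8580074363634188
hoodfront [[571.0, -83.5], [400.6, -86.0]] [485.8  -84.75]
170.41833821511108 0.8405467883471576
hoodfront side [[569.8, -83.4], [400.1, -85.7]] [484.95 -84.55]
169.71558561310738 0.7765010297095052
plate rear side [[531.9, 30.9], [434.7, 29.3]] [483.3  30.1]
97.21316783234666 0.9430552324710079
bed rear side [[545.2, 65.6], [426.0, 62.9]] [485.6   64.25]
```

```bash
cat >> h.py <<'E'
from scipy.spatial.transform import Rotation as Rn
def go(target,yaw,cur=None,cyaw=None):
    st=sense(); p=np.array(st['tool_pos']) if cur is None else np.array(cur)
    R=Rn.from_euler('xyz',st['tcp_rot'],degrees=True) if cyaw is None else Rn.from_euler('xyz',[180,0,cyaw],degrees=True)
    T=Rn.from_euler('xyz',[180,0,yaw],degrees=True)
    print('d',(R.inv().apply(np.array(target)-p)).round(1),'w',(R.inv()*T).as_rotvec().round(4))
E
python3 - <<'E'
from h import *
go([430,-130,480],105.3)
go([464.5,333.5,300],192.5,[430,-130,480],105.3)
E
```

```text
d [ 333.1 -298.6  -75.3] w [ 1.000e-04  1.000e-04 -1.396e+00]
d [438.  155.6 180. ] w [ 0.      0.     -1.5219]
```

Emit:
{"fn": "arm_command", "kwargs": {"plan": [{"dx": 33,"dy": -30,"dz": -25,"wz": -0.12},{"dx": 67,"dy": -60,"dz": -50,"wz": -0.24},{"dx": 100,"dy": -90,"dz": -75,"wz": -0.36},{"dx": 133,"dy": -120,"dz": -75,"wz": -0.48},{"dx": 167,"dy": -150,"dz": -75,"wz": -0.6},{"dx": 200,"dy": -180,"dz": -75,"wz": -0.72},{"dx": 233,"dy": -210,"dz": -75,"wz": -0.84},{"dx": 267,"dy": -240,"dz": -75,"wz": -0.96},{"dx": 300,"dy": -270,"dz": -75,"wz": -1.08},{"dx": 333,"dy": -299,"dz": -75,"wz": -1.2},{"dx": 333,"dy": -299,"dz": -75,"wz": -1.32},{"dx": 333,"dy": -299,"dz": -75,"wz": -1.4}]}}

```text
invalid input
```

Run:
```python
from h import *
print(sense()['joint_pos'])
go([464.5,333.5,300],192.5)
```

```text
[-6.95792363e+01  7.46807872e+00  8.52648383e+01  4.04978021e-04
  8.72617078e+01 -4.89267820e+00]
d [ 562.5 -702.9  104.7] w [ 0.000e+00  1.000e-04 -2.918e+00]
```

Emit:
{"fn": "arm_command", "kwargs": {"plan": [{"jaw": 0,"dx": 33,"dy": -30,"dz": -25,"wx": 0,"wy": 0,"wz": -0.12},{"jaw": 0,"dx": 67,"dy": -60,"dz": -50,"wx": 0,"wy": 0,"wz": -0.24},{"jaw": 0,"dx": 100,"dy": -90,"dz": -75,"wx": 0,"wy": 0,"wz": -0.36},{"jaw": 0,"dx": 133,"dy": -120,"dz": -75,"wx": 0,"wy": 0,"wz": -0.48},{"jaw": 0,"dx": 167,"dy": -150,"dz": -75,"wx": 0,"wy": 0,"wz": -0.6},{"jaw": 0,"dx": 200,"dy": -180,"dz": -75,"wx": 0,"wy": 0,"wz": -0.72},{"jaw": 0,"dx": 233,"dy": -210,"dz": -75,"wx": 0,"wy": 0,"wz": -0.84},{"jaw": 0,"dx": 267,"dy": -240,"dz": -75,"wx": 0,"wy": 0,"wz": -0.96},{"jaw": 0,"dx": 300,"dy": -270,"dz": -75,"wx": 0,"wy": 0,"wz": -1.08},{"jaw": 0,"dx": 333,"dy": -299,"dz": -75,"wx": 0,"wy": 0,"wz": -1.2},{"jaw": 0,"dx": 333,"dy": -299,"dz": -75,"wx": 0,"wy": 0,"wz": -1.32},{"jaw": 0,"dx": 333,"dy": -299,"dz": -75,"wx": 0,"wy": 0,"wz": -1.4}]}}

```text
time: 2.1
tool_pos: [430.2, -128.0, 479.9]
tcp_rot: [180.0, 0.0, 106.0]
ft_force: [0.4, -1.0, 0.9]
finger_gap: 85.2
```

Run:
```python
from h import *
print(sense()['joint_pos'])
go([464.5,333.5,300],192.5)
```

```text
[-2.31256003e+01 -1.75007068e+01  1.01028856e+02  3.17843105e-03
  9.64469095e+01 -3.91294998e+01]
d [434.2 160.2 179.8] w [ 1.0000e-04  5.0000e-04 -1.5096e+00]
```

Emit:
{"fn": "arm_command", "kwargs": {"plan": [{"jaw": 0,"dx": 43,"dy": 16,"dz": 0,"wx": 0,"wy": 0,"wz": -0.13},{"jaw": 0,"dx": 86,"dy": 32,"dz": 0,"wx": 0,"wy": 0,"wz": -0.26},{"jaw": 0,"dx": 130,"dy": 48,"dz": 0,"wx": 0,"wy": 0,"wz": -0.39},{"jaw": 0,"dx": 174,"dy": 64,"dz": 10,"wx": 0,"wy": 0,"wz": -0.52},{"jaw": 0,"dx": 217,"dy": 80,"dz": 20,"wx": 0,"wy": 0,"wz": -0.65},{"jaw": 0,"dx": 258,"dy": 95,"dz": 45,"wx": 0,"wy": 0,"wz": -0.78},{"jaw": 0,"dx": 298,"dy": 110,"dz": 70,"wx": 0,"wy": 0,"wz": -0.91},{"jaw": 0,"dx": 338,"dy": 125,"dz": 95,"wx": 0,"wy": 0,"wz": -1.04},{"jaw": 0,"dx": 378,"dy": 140,"dz": 120,"wx": 0,"wy": 0,"wz": -1.17},{"jaw": 0,"dx": 415,"dy": 153,"dz": 145,"wx": 0,"wy": 0,"wz": -1.3},{"jaw": 0,"dx": 434,"dy": 160,"dz": 170,"wx": 0,"wy": 0,"wz": -1.42},{"jaw": 0,"dx": 434,"dy": 160,"dz": 180,"wx": 0,"wy": 0,"wz": -1.51}]}}

```text
time: 3.3
tool_pos: [466.4, 333.5, 296.4]
tcp_rot: [-180.0, -0.2, -167.5]
ft_force: [-0.4, -0.1, -0.5]
finger_gap: 85.0
```

Run:
```python
from h import *
print(sense()['joint_pos'])
go([464.5,333.5,199],192.5)
```

```text
[ 3.04265245e+01  7.87163791e+00  9.63747968e+01  4.29820844e-02
  7.59624589e+01 -7.20692517e+01]
d [ 1.5  0.5 97.4] w [-0.0004 -0.0037 -0.0003]
```

Emit:
{"fn": "arm_command", "kwargs": {"plan": [{"jaw": 0,"dx": 0,"dy": 0,"dz": 35,"wx": 0,"wy": 0,"wz": 0},{"jaw": 0,"dx": 0,"dy": 0,"dz": 70,"wx": 0,"wy": 0,"wz": 0},{"jaw": 0,"dx": 0,"dy": 0,"dz": 90,"wx": 0,"wy": 0,"wz": 0},{"jaw": 0,"dx": 0,"dy": 0,"dz": 101,"wx": 0,"wy": 0,"wz": 0},{"jaw": 0,"dx": 0,"dy": 0,"dz": 101,"wx": 0,"wy": 0,"wz": 0},{"jaw": 0,"dx": 0,"dy": 0,"dz": 101,"wx": 0,"wy": 0,"wz": 0}]}}

```text
time: 3.9
tool_pos: [468.3, 331.6, 199.8]
tcp_rot: [180.0, 0.1, -168.0]
ft_force: [0.5, 0.4, -0.4]
finger_gap: 85.8
```

Run:
```python
from h import *
go([464.5,333.5,199],192.5)
print(sense()['tcp_rot'])
a=save('top','t1.png')['pixels'];b=save('side','s1.png')['pixels']
cv2.imwrite('pics/g1.png',np.hstack([cv2.resize(a[190:320,190:290],(390,507)),cv2.resize(b[130:260,190:290],(390,507))])[:,:,::-1])
```

```text
d [3.3 2.7 0.8] w [ 0.0005  0.0014 -0.008 ]
[ 1.79973716e+02  7.73929135e-02 -1.67960765e+02]
```

View pics/g1.png

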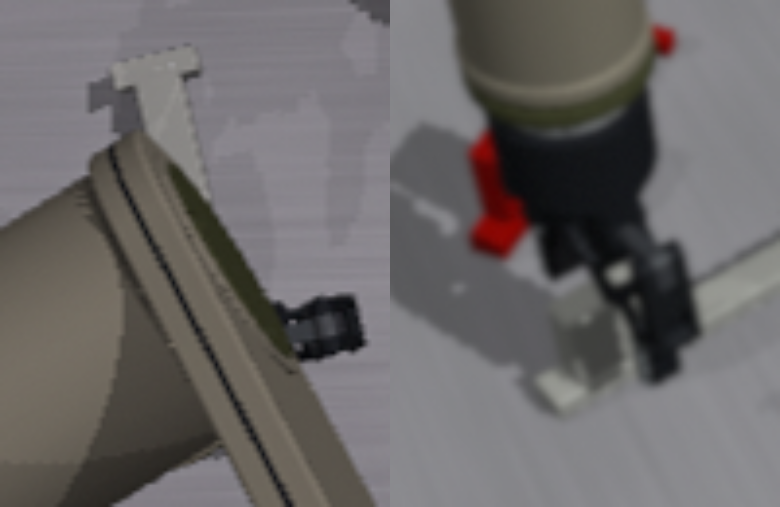

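Emit:
{"fn": "arm_command", "kwargs": {"plan": [{"jaw": 0,"dx": 3.3,"dy": 2.7,"dz": 1,"wx": 0,"wy": 0,"wz": -0.008},{"jaw": 0,"dx": 3.3,"dy": 2.7,"dz": 1,"wx": 0,"wy": 0,"wz": -0.008},{"jaw": 0,"dx": 3.3,"dy": 2.7,"dz": 1,"wx": 0,"wy": 0,"wz": -0.008}]}}

```text
time: 4.3
tool_pos: [463.9, 333.4, 198.2]
tcp_rot: [180.0, 0.0, -167.5]
ft_force: [-0.4, 0.6, 0.4]
finger_gap: 85.7
```

Run:
```python
from h import *
go([464.5,333.5,199],192.5)
print(sense()['tcp_rot'],sense()['tool_pos'],sense()['time'])
```

```text
d [-0.6 -0.  -0.8] w [0.0002 0.0007 0.0003]
[ 1.79986431e+02  3.84998084e-02 -1.67481309e+02] [463.90430422 333.41363639 198.18711893] 4.3
```

Good. Now I'll close on the handle.

Emit:
{"fn": "arm_command", "kwargs": {"squeeze": 60, "plan": [{"jaw": 1,"dx": 0,"dy": 0,"dz": 0,"wx": 0,"wy": 0,"wz": 0},{"jaw": 1,"dx": 0,"dy": 0,"dz": 0,"wx": 0,"wy": 0,"wz": 0},{"jaw": 1,"dx": 0,"dy": 0,"dz": 0,"wx": 0,"wy": 0,"wz": 0},{"jaw": 1,"dx": 0,"dy": 0,"dz": 0,"wx": 0,"wy": 0,"wz": 0},{"jaw": 1,"dx": 0,"dy": 0,"dz": 0,"wx": 0,"wy": 0,"wz": 0},{"jaw": 1,"dx": 0,"dy": 0,"dz": 0,"wx": 0,"wy": 0,"wz": 0},{"jaw": 1,"dx": 0,"dy": 0,"dz": 0,"wx": 0,"wy": 0,"wz": 0},{"jaw": 1,"dx": 0,"dy": 0,"dz": 0,"wx": 0,"wy": 0,"wz": 0}]}}

```text
time: 5.1
tool_pos: [464.0, 333.2, 197.7]
tcp_rot: [-180.0, 0.0, -167.5]
ft_force: [0.8, -0.2, 0.2]
finger_gap: 21.3
```

Run:
```python
from h import *
s=sense();print(s)
```

```text
{'time': 5.1, 'joint_pos': array([ 3.05425314e+01,  1.43532376e+01,  1.00266305e+02, -2.90309340e-03,
        6.53729101e+01, -7.19594019e+01]), 'qd': array([ 0.08223841,  0.05092755,  0.00108811,  0.04145124,  0.09050614,
       -0.0168484 ]), 'joint_efforts': array([ 1.00884314e-01, -5.63827550e+01, -4.30606341e+01,  2.58144754e-02,
        2.06317180e-01,  2.30757636e-03]), 'tool_pos': array([463.99993621, 333.21908623, 197.73725237]), 'tcp_rot': array([-1.79999828e+02,  7.99388847e-03, -1.67496857e+02]), 'ft_force': array([ 0.77826376, -0.19055337,  0.1978724 ]), 'wrist_torque': array([ 0.04411622, -0.08182637,  0.00639129]), 'finger_gap': 21.256584357529466}
```

Run:
```python
from h import *
go([480.6,240,285],90.8)
```

```text
d [  4.  -94.6 -87.3] w [1.0000e-04 1.0000e-04 1.7751e+00]
```

Emit:
{"fn": "arm_command", "kwargs": {"plan": [{"jaw": 1,"dx": 0,"dy": 0,"dz": -30,"wx": 0,"wy": 0,"wz": 0},{"jaw": 1,"dx": 0,"dy": 0,"dz": -60,"wx": 0,"wy": 0,"wz": 0.05},{"jaw": 1,"dx": 0,"dy": 0,"dz": -87,"wx": 0,"wy": 0,"wz": 0.17},{"jaw": 1,"dx": 0,"dy": -10,"dz": -87,"wx": 0,"wy": 0,"wz": 0.3},{"jaw": 1,"dx": 0,"dy": -20,"dz": -87,"wx": 0,"wy": 0,"wz": 0.44},{"jaw": 1,"dx": 0,"dy": -30,"dz": -87,"wx": 0,"wy": 0,"wz": 0.58},{"jaw": 1,"dx": 0,"dy": -40,"dz": -87,"wx": 0,"wy": 0,"wz": 0.72},{"jaw": 1,"dx": 2,"dy": -50,"dz": -87,"wx": 0,"wy": 0,"wz": 0.86},{"jaw": 1,"dx": 2,"dy": -60,"dz": -87,"wx": 0,"wy": 0,"wz": 1.0},{"jaw": 1,"dx": 4,"dy": -70,"dz": -87,"wx": 0,"wy": 0,"wz": 1.14},{"jaw": 1,"dx": 4,"dy": -85,"dz": -87,"wx": 0,"wy": 0,"wz": 1.28},{"jaw": 1,"dx": 4,"dy": -94,"dz": -87,"wx": 0,"wy": 0,"wz": 1.42}]}}

```text
time: 6.3
tool_pos: [480.2, 239.7, 284.2]
tcp_rot: [-179.9, 0.0, 110.8]
ft_force: [-0.4, -0.5, -1.7]
finger_gap: 21.2
```

Run:
```python
from h import *
go([480.6,240,285],90.8)
```

```text
d [ 0.1  0.5 -0.8] w [-0.001   0.0004  0.3491]
```

Emit:
{"fn": "arm_command", "kwargs": {"plan": [{"jaw": 1,"dx": 0,"dy": 0,"dz": 0,"wx": 0,"wy": 0,"wz": 0.14},{"jaw": 1,"dx": 0,"dy": 0,"dz": 0,"wx": 0,"wy": 0,"wz": 0.27},{"jaw": 1,"dx": 0,"dy": 0,"dz": 0,"wx": 0,"wy": 0,"wz": 0.35},{"jaw": 1,"dx": 0,"dy": 0,"dz": 0,"wx": 0,"wy": 0,"wz": 0.35},{"jaw": 1,"dx": 0,"dy": 0,"dz": 0,"wx": 0,"wy": 0,"wz": 0.35}]}}

```text
time: 6.8
tool_pos: [480.2, 240.5, 284.4]
tcp_rot: [-180.0, 0.0, 91.2]
ft_force: [-0.3, 0.9, -1.7]
finger_gap: 21.4
```

Run:
```python
from h import *
s=sense();print(s['tool_pos'],s['tcp_rot'],s['ft_force'])
a=save('top','t2.png');b=save('side','s2.png')
z0=s['tool_pos'][2]-197.7
print('pred tip', s['tool_pos'][:2]-[0,160],z0)
for n,im in(('top',a),('side',b)):
  for r in pinpoint(n,'stick_tip'):print(n,r,atz(im,r['pixel'],z0+7).round(1))
```

```text
[480.2016377  240.54262135 284.4125397 ] [-1.79968331e+02  9.23933454e-03  9.12392408e+01] [-0.27214336  0.87349193 -1.6557148 ]
pred tip [480.2016377   80.54262135] 86.71253969858918
top {'pixel': [283.3, 398.1], 'score': 0.95} [261.4 262.   93.7]
top {'pixel': [382.0, 268.2], 'score': 0.65} [484.5  80.9  93.7]
top {'pixel': [121.5, 226.6], 'score': 0.63} [572.5 548.3  93.7]
side {'pixel': [303.8, 288.6], 'score': 0.98} [482.8  87.7  93.7]
```

View pics/t2.png

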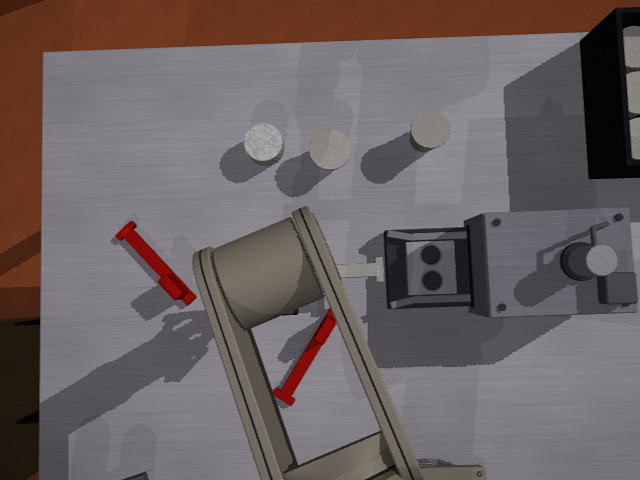

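View pics/s2.png

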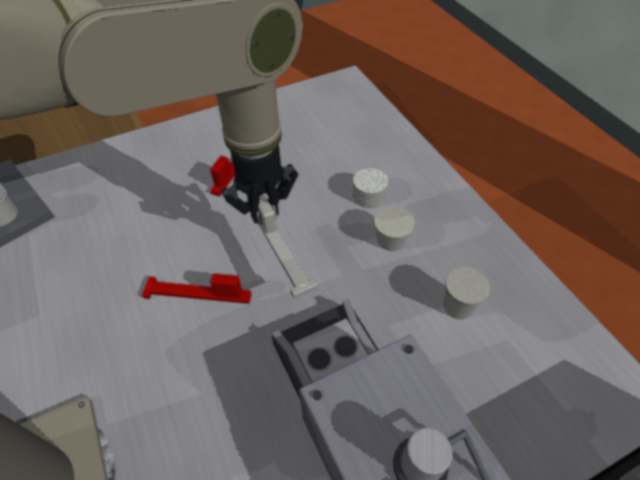

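Emit:
{"fn": "arm_command", "kwargs": {"plan": [{"jaw": 1,"dx": 0,"dy": 0,"dz": 20,"wx": 0,"wy": 0,"wz": 0},{"jaw": 1,"dx": 0,"dy": 0,"dz": 40,"wx": 0,"wy": 0,"wz": 0},{"jaw": 1,"dx": 0,"dy": 0,"dz": 53,"wx": 0,"wy": 0,"wz": 0},{"jaw": 1,"dx": 0,"dy": 0,"dz": 53,"wx": 0,"wy": 0,"wz": 0},{"jaw": 1,"dx": -10,"dy": 0,"dz": 53,"wx": 0,"wy": 0,"wz": 0},{"jaw": 1,"dx": -20,"dy": 0,"dz": 53,"wx": 0,"wy": 0,"wz": 0},{"jaw": 1,"dx": -30,"dy": 0,"dz": 53,"wx": 0,"wy": 0,"wz": 0},{"jaw": 1,"dx": -38,"dy": 0,"dz": 53,"wx": 0,"wy": 0,"wz": 0},{"jaw": 1,"dx": -38,"dy": 0,"dz": 53,"wx": 0,"wy": 0,"wz": 0},{"jaw": 1,"dx": -38,"dy": 0,"dz": 53,"wx": 0,"wy": 0,"wz": 0}]}}

```text
time: 8.0
tool_pos: [481.3, 202.3, 232.0]
tcp_rot: [180.0, -0.0, 91.0]
ft_force: [0.4, 0.3, -2.2]
finger_gap: 21.2
```

Run:
```python
from h import *
s=sense();print(s['tool_pos'],s['tcp_rot'],s['ft_force'],s['time'])
a=save('top','t3.png')['pixels'];b=save('side','s3.png')['pixels']
cv2.imwrite('pics/g3.png',np.hstack([cv2.resize(a[210:330,330:480],(400,320)),cv2.resize(b[250:370,230:380],(400,320))])[:,:,::-1])
```

```text
[481.25129566 202.25572095 232.00611384] [ 1.79972664e+02 -2.02489347e-02  9.10333523e+01] [ 0.44114573  0.25286034 -2.23681892] 8.0
```

View pics/g3.png

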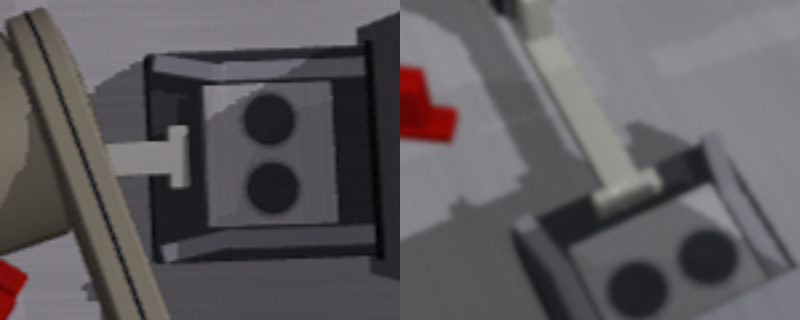

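Emit:
{"fn": "arm_command", "kwargs": {"plan": [{"jaw": 1,"dx": -4,"dy": 0,"dz": 0,"wx": 0,"wy": 0,"wz": 0},{"jaw": 1,"dx": -8,"dy": 0,"dz": 0,"wx": 0,"wy": 0,"wz": 0},{"jaw": 1,"dx": -11,"dy": 0,"dz": 0,"wx": 0,"wy": 0,"wz": 0},{"jaw": 1,"dx": -14,"dy": 0,"dz": 0,"wx": 0,"wy": 0,"wz": 0},{"jaw": 1,"dx": -17,"dy": 0,"dz": 0,"wx": 0,"wy": 0,"wz": 0},{"jaw": 1,"dx": -20,"dy": 0,"dz": 0,"wx": 0,"wy": 0,"wz": 0},{"jaw": 1,"dx": -24,"dy": 0,"dz": 0,"wx": 0,"wy": 0,"wz": 0},{"jaw": 1,"dx": -28,"dy": 0,"dz": 0,"wx": 0,"wy": 0,"wz": 0},{"jaw": 1,"dx": -32,"dy": 0,"dz": 0,"wx": 0,"wy": 0,"wz": 0}]}}

```text
time: 9.0
tool_pos: [481.7, 170.3, 231.7]
tcp_rot: [180.0, -0.0, 91.1]
ft_force: [-0.6, 4.5, -2.4]
finger_gap: 21.4
```

Run:
```python
from h import *
s=sense();print(s['tool_pos'],s['tcp_rot'],s['ft_force'],s['wrist_torque'],s['time'])
a=save('top','t4.png')['pixels'];b=save('side','s4.png')['pixels']
cv2.imwrite('pics/g4.png',np.hstack([cv2.resize(a[210:330,330:480],(400,320)),cv2.resize(b[250:370,230:380],(400,320))])[:,:,::-1])
```

```text
[481.7375468  170.29600873 231.73017002] [ 1.79994718e+02 -4.56631340e-03  9.10888349e+01] [-0.58873717  4.47331694 -2.36399678] [ 0.62141804 -0.01991421  0.03687188] 9.0
```

View pics/g4.png

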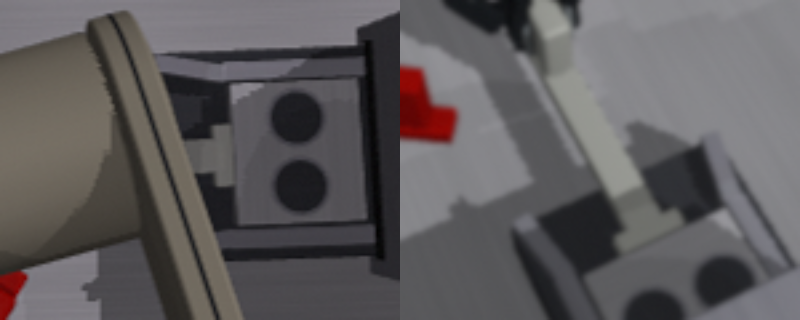

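Emit:
{"fn": "arm_command", "kwargs": {"plan": [{"jaw": 1,"dx": -5,"dy": 0,"dz": 0,"wx": 0,"wy": 0,"wz": 0},{"jaw": 1,"dx": -10,"dy": 0,"dz": 0,"wx": 0,"wy": 0,"wz": 0},{"jaw": 1,"dx": -15,"dy": 0,"dz": 0,"wx": 0,"wy": 0,"wz": 0},{"jaw": 1,"dx": -20,"dy": 0,"dz": 0,"wx": 0,"wy": 0,"wz": 0},{"jaw": 1,"dx": -25,"dy": 0,"dz": 0,"wx": 0,"wy": 0,"wz": 0},{"jaw": 1,"dx": -30,"dy": 0,"dz": 0,"wx": 0,"wy": 0,"wz": 0},{"jaw": 1,"dx": -35,"dy": 0,"dz": 0,"wx": 0,"wy": 0,"wz": 0},{"jaw": 1,"dx": -40,"dy": 0,"dz": 0,"wx": 0,"wy": 0,"wz": 0},{"jaw": 1,"dx": -45,"dy": 0,"dz": 0,"wx": 0,"wy": 0,"wz": 0},{"jaw": 1,"dx": -50,"dy": 0,"dz": 0,"wx": 0,"wy": 0,"wz": 0},{"jaw": 1,"dx": -55,"dy": 0,"dz": 0,"wx": 0,"wy": 0,"wz": 0}]}}

```text
time: 10.2
tool_pos: [482.7, 115.2, 231.7]
tcp_rot: [-180.0, -0.0, 91.1]
ft_force: [0.5, 3.3, -0.4]
finger_gap: 21.2
```

Run:
```python
from h import *
s=sense();print(s['tool_pos'],s['tcp_rot'],s['ft_force'],s['wrist_torque'],s['time'])
a=save('top','t5.png')['pixels'];b=save('side','s5.png')['pixels']
cv2.imwrite('pics/g5.png',np.hstack([cv2.resize(a[210:330,330:480],(400,320)),cv2.resize(b[250:370,230:380],(400,320))])[:,:,::-1])
```

```text
[482.74114164 115.21069084 231.72250227] [-1.80000000e+02 -2.37278604e-03  9.10888691e+01] [ 0.50574268  3.32931979 -0.42299966] [ 0.60485002 -0.02528979 -0.01496751] 10.2
```

View pics/g5.png

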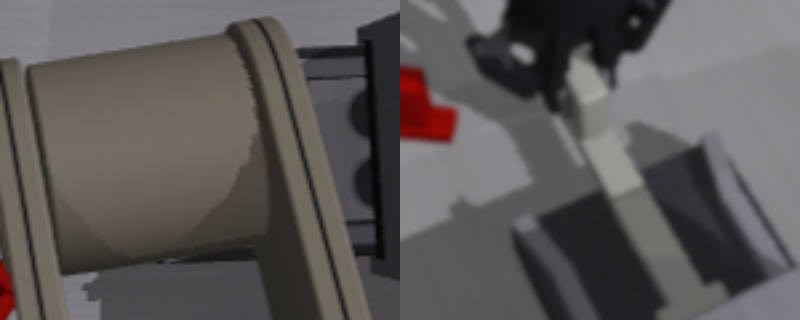

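Emit:
{"fn": "arm_command", "kwargs": {"plan": [{"jaw": 1,"dx": -5,"dy": 0,"dz": 0,"wx": 0,"wy": 0,"wz": 0},{"jaw": 1,"dx": -10,"dy": 0,"dz": 0,"wx": 0,"wy": 0,"wz": 0},{"jaw": 1,"dx": -15,"dy": 0,"dz": 0,"wx": 0,"wy": 0,"wz": 0},{"jaw": 1,"dx": -20,"dy": 0,"dz": 0,"wx": 0,"wy": 0,"wz": 0},{"jaw": 1,"dx": -25,"dy": 0,"dz": 0,"wx": 0,"wy": 0,"wz": 0},{"jaw": 1,"dx": -30,"dy": 0,"dz": 0,"wx": 0,"wy": 0,"wz": 0},{"jaw": 1,"dx": -35,"dy": 0,"dz": 0,"wx": 0,"wy": 0,"wz": 0},{"jaw": 1,"dx": -40,"dy": 0,"dz": 0,"wx": 0,"wy": 0,"wz": 0},{"jaw": 1,"dx": -45,"dy": 0,"dz": 0,"wx": 0,"wy": 0,"wz": 0},{"jaw": 1,"dx": -50,"dy": 0,"dz": 0,"wx": 0,"wy": 0,"wz": 0},{"jaw": 1,"dx": -52,"dy": 0,"dz": 0,"wx": 0,"wy": 0,"wz": 0},{"jaw": 1,"dx": -54,"dy": 0,"dz": 0,"wx": 0,"wy": 0,"wz": 0}]}}

```text
time: 11.5
tool_pos: [483.8, 61.4, 231.7]
tcp_rot: [-180.0, -0.0, 91.1]
ft_force: [0.2, 3.9, -1.5]
finger_gap: 21.4
```

Run:
```python
from h import *
s=sense();print(s['tool_pos'],s['tcp_rot'],s['ft_force'],s['wrist_torque'],s['time'])
b=save('side','s6.png')['pixels']
cv2.imwrite('pics/g6.png',cv2.resize(b[230:410,220:400],(600,600))[:,:,::-1])
```

```text
[483.76903576  61.39550582 231.67260805] [-1.79995370e+02 -5.62495134e-03  9.10750314e+01] [ 0.24200897  3.88582445 -1.54065939] [ 0.63414083  0.05238571 -0.03203552] 11.5
```

View pics/g6.png

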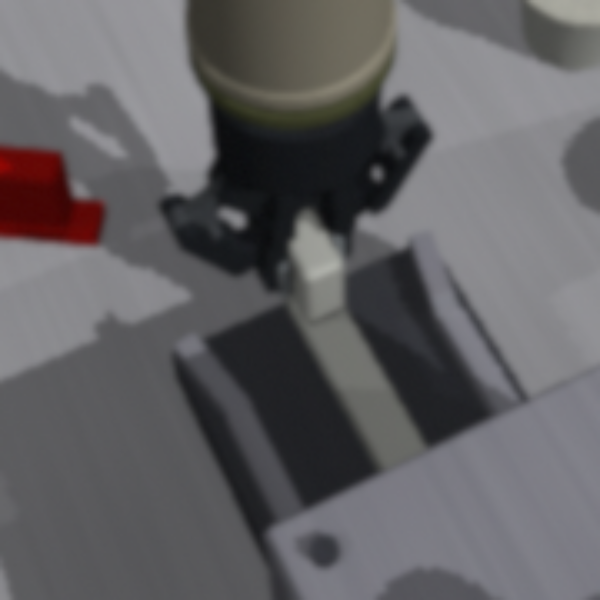

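Emit:
{"fn": "arm_command", "kwargs": {"squeeze": 30, "plan": [{"jaw": 1,"dx": -2,"dy": 0,"dz": 0,"wx": 0,"wy": 0,"wz": 0},{"jaw": 1,"dx": -4,"dy": 0,"dz": 0,"wx": 0,"wy": 0,"wz": 0},{"jaw": 1,"dx": -6,"dy": 0,"dz": 0,"wx": 0,"wy": 0,"wz": 0},{"jaw": 1,"dx": -8,"dy": 0,"dz": 0,"wx": 0,"wy": 0,"wz": 0},{"jaw": 1,"dx": -9,"dy": 0,"dz": 0,"wx": 0,"wy": 0,"wz": 0},{"jaw": 1,"dx": -10,"dy": 0,"dz": 0,"wx": 0,"wy": 0,"wz": 0}]}}

```text
time: 12.15
tool_pos: [484.0, 51.5, 231.7]
tcp_rot: [-180.0, -0.0, 91.1]
ft_force: [-1.3, 4.2, -1.1]
finger_gap: 21.3
```

Emit:
{"fn": "arm_command", "kwargs": {"plan": [{"jaw": 1,"dx": -1,"dy": 0,"dz": 0,"wx": 0,"wy": 0,"wz": 0},{"jaw": 1,"dx": -2,"dy": 0,"dz": 0,"wx": 0,"wy": 0,"wz": 0},{"jaw": 1,"dx": -3,"dy": 0,"dz": 0,"wx": 0,"wy": 0,"wz": 0}]}}

```text
time: 12.45
tool_pos: [484.0, 48.6, 231.7]
tcp_rot: [-180.0, -0.0, 91.1]
ft_force: [-0.4, 3.4, -0.4]
finger_gap: 21.0
```

Emit:
{"fn": "arm_command", "kwargs": {"plan": [{"jaw": 1,"dx": -1,"dy": 0,"dz": 0,"wx": 0,"wy": 0,"wz": 0},{"jaw": 1,"dx": -2,"dy": 0,"dz": 0,"wx": 0,"wy": 0,"wz": 0},{"jaw": 1,"dx": -3,"dy": 0,"dz": 0,"wx": 0,"wy": 0,"wz": 0}]}}

```text
time: 12.75
tool_pos: [484.1, 45.6, 231.7]
tcp_rot: [-180.0, -0.0, 91.1]
ft_force: [-0.1, 4.1, -1.7]
finger_gap: 21.1
```

Emit:
{"fn": "arm_command", "kwargs": {"plan": [{"jaw": 1,"dx": -1,"dy": 0,"dz": 0,"wx": 0,"wy": 0,"wz": 0},{"jaw": 1,"dx": -2,"dy": 0,"dz": 0,"wx": 0,"wy": 0,"wz": 0},{"jaw": 1,"dx": -3,"dy": 0,"dz": 0,"wx": 0,"wy": 0,"wz": 0}]}}

```text
time: 13.05
tool_pos: [484.2, 42.6, 231.7]
tcp_rot: [180.0, -0.0, 91.1]
ft_force: [-0.3, 4.5, -0.1]
finger_gap: 21.3
```

Emit:
{"fn": "arm_command", "kwargs": {"plan": [{"jaw": 1,"dx": -1,"dy": 0,"dz": 0,"wx": 0,"wy": 0,"wz": 0},{"jaw": 1,"dx": -2,"dy": 0,"dz": 0,"wx": 0,"wy": 0,"wz": 0},{"jaw": 1,"dx": -3,"dy": 0,"dz": 0,"wx": 0,"wy": 0,"wz": 0}]}}

```text
time: 13.35
tool_pos: [484.2, 39.6, 231.7]
tcp_rot: [-180.0, -0.0, 91.1]
ft_force: [0.1, 5.7, -0.3]
finger_gap: 21.7
```

Emit:
{"fn": "arm_command", "kwargs": {"plan": [{"jaw": 1,"dx": -0.7,"dy": 0,"dz": 0,"wx": 0,"wy": 0,"wz": 0},{"jaw": 1,"dx": -1.4,"dy": 0,"dz": 0,"wx": 0,"wy": 0,"wz": 0},{"jaw": 1,"dx": -2,"dy": 0,"dz": 0,"wx": 0,"wy": 0,"wz": 0}]}}

```text
time: 13.65
tool_pos: [484.3, 37.9, 231.8]
tcp_rot: [180.0, -0.1, 91.1]
ft_force: [0.2, 10.9, 1.2]
finger_gap: 21.4
```

Run:
```python
from h import *
for i in range(5):
    b=snapshot('side'); s=sense();print(s['tool_pos'],s['ft_force'],s['wrist_torque'],s['tcp_rot'],s['time'])
cv2.imwrite('pics/g7.png',cv2.resize(b['pixels'][230:410,220:400],(600,600))[:,:,::-1])
```

```text
[484.29727349  37.96964664 231.83319127] [-1.58983857  8.30017953  0.28929371] [ 1.27381676  0.16713603 -0.20661433] [ 1.79986911e+02 -6.73069976e-02  9.10840403e+01] 13.7
[484.33601512  37.97946301 231.88184865] [-0.14300707  7.49700588 -0.51797221] [ 1.23810906  0.1111986  -0.13893743] [ 1.79978142e+02 -6.05206879e-02  9.10858277e+01] 13.75
[484.30672334  37.9718528  231.84478724] [-0.57490509  8.55298529 -0.07343957] [ 1.25104014  0.17025565 -0.12673891] [ 1.79983645e+02 -5.64828363e-02  9.10871452e+01] 13.8
[484.30967672  37.98210163 231.86581679] [0.05443929 8.01132753 0.37617228] [ 1.25394875  0.15453223 -0.18738239] [ 1.79980889e+02 -5.36197527e-02  9.10874587e+01] 13.85
[484.29721517  38.01060613 231.84363859] [-0.23597487  8.0911071   0.06761232] [ 1.26174928  0.15676639 -0.13186476] [ 1.79983510e+02 -5.73034012e-02  9.10925094e+01] 13.9
```

View pics/g7.png

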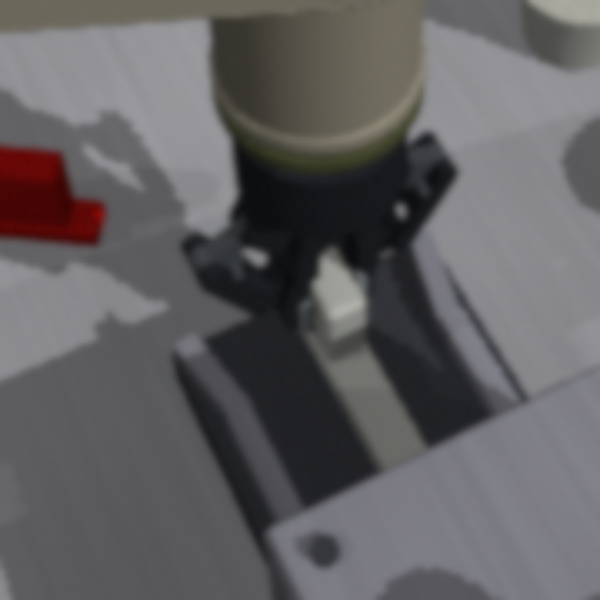

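Emit:
{"fn": "arm_command", "kwargs": {"plan": [{"jaw": 1,"dx": -0.5,"dy": 0,"dz": 0,"wx": 0,"wy": 0,"wz": 0},{"jaw": 1,"dx": -1,"dy": 0,"dz": 0,"wx": 0,"wy": 0,"wz": 0},{"jaw": 1,"dx": -1,"dy": 0,"dz": 0,"wx": 0,"wy": 0,"wz": 0}]}}

```text
time: 14.2
tool_pos: [484.4, 37.6, 232.1]
tcp_rot: [180.0, -0.1, 91.1]
ft_force: [0.2, 13.5, 1.7]
finger_gap: 21.6
```

Run:
```python
from h import *
for i in range(3):
    b=snapshot('side'); s=sense();print(s['tool_pos'],s['ft_force'],s['wrist_torque'],s['tcp_rot'],s['time'])
```

```text
[484.4428882   37.60254782 232.09239129] [-0.88812248 12.47863939  1.02868006] [ 1.93624008  0.11790761 -0.25349019] [ 1.79956088e+02 -1.36896032e-01  9.10928934e+01] 14.25
[484.43553232  37.59908327 232.06441091] [-0.88801158 12.79398247  1.24423487] [ 1.92668754  0.14984269 -0.27066049] [ 1.79958178e+02 -1.36062503e-01  9.10929230e+01] 14.3
[484.44017248  37.62078253 232.05336617] [-0.20731317 11.98816399  1.33637912] [ 1.88574153  0.16921371 -0.18480923] [ 1.79957906e+02 -1.36371448e-01  9.10961718e+01] 14.35
```

Emit:
{"fn": "arm_command", "kwargs": {"plan": [{"jaw": 1,"dx": 1,"dy": 0,"dz": 0,"wx": 0,"wy": 0,"wz": 0},{"jaw": 1,"dx": 3,"dy": 0,"dz": 0,"wx": 0,"wy": 0,"wz": 0},{"jaw": 1,"dx": 7,"dy": 0,"dz": 0,"wx": 0,"wy": 0,"wz": 0},{"jaw": 1,"dx": 15,"dy": 0,"dz": 0,"wx": 0,"wy": 0,"wz": 0},{"jaw": 1,"dx": 25,"dy": 0,"dz": 0,"wx": 0,"wy": 0,"wz": 0},{"jaw": 1,"dx": 37,"dy": 0,"dz": 0,"wx": 0,"wy": 0,"wz": 0},{"jaw": 1,"dx": 50,"dy": 0,"dz": 0,"wx": 0,"wy": 0,"wz": 0},{"jaw": 1,"dx": 65,"dy": 0,"dz": 0,"wx": 0,"wy": 0,"wz": 0},{"jaw": 1,"dx": 80,"dy": 0,"dz": 0,"wx": 0,"wy": 0,"wz": 0},{"jaw": 1,"dx": 95,"dy": 0,"dz": 0,"wx": 0,"wy": 0,"wz": 0},{"jaw": 1,"dx": 110,"dy": 0,"dz": 0,"wx": 0,"wy": 0,"wz": 0},{"jaw": 1,"dx": 120,"dy": 0,"dz": 0,"wx": 0,"wy": 0,"wz": 0}]}}

```text
time: 15.55
tool_pos: [481.8, 158.3, 231.7]
tcp_rot: [180.0, -0.0, 91.1]
ft_force: [-0.4, 0.3, -1.2]
finger_gap: 21.2
```

Emit:
{"fn": "arm_command", "kwargs": {"plan": [{"jaw": 1,"dx": 10,"dy": 0,"dz": 0,"wx": 0,"wy": 0,"wz": 0},{"jaw": 1,"dx": 25,"dy": 0,"dz": 0,"wx": 0,"wy": 0,"wz": 0},{"jaw": 1,"dx": 40,"dy": 0,"dz": 0,"wx": 0,"wy": 0,"wz": 0},{"jaw": 1,"dx": 55,"dy": 0,"dz": 0,"wx": 0,"wy": 0,"wz": 0},{"jaw": 1,"dx": 70,"dy": 0,"dz": 0,"wx": 0,"wy": 0,"wz": 0},{"jaw": 1,"dx": 85,"dy": 0,"dz": 0,"wx": 0,"wy": 0,"wz": 0},{"jaw": 1,"dx": 100,"dy": 0,"dz": 0,"wx": 0,"wy": 0,"wz": 0},{"jaw": 1,"dx": 115,"dy": 0,"dz": 0,"wx": 0,"wy": 0,"wz": 0},{"jaw": 1,"dx": 125,"dy": 0,"dz": 0,"wx": 0,"wy": 0,"wz": 0},{"jaw": 1,"dx": 132,"dy": 0,"dz": 0,"wx": 0,"wy": 0,"wz": 0},{"jaw": 1,"dx": 132,"dy": 0,"dz": 0,"wx": 0,"wy": 0,"wz": 0}]}}

```text
time: 16.65
tool_pos: [479.4, 289.4, 231.7]
tcp_rot: [180.0, -0.0, 91.1]
ft_force: [0.7, 0.7, -1.7]
finger_gap: 21.7
```

Run:
```python
from h import *
s=sense();print(s['tool_pos'],s['tcp_rot'],s['ft_force'],s['time'])
a=save('top','t8.png')['pixels'];b=save('side','s8.png')['pixels']
cv2.imwrite('pics/g8.png',np.hstack([cv2.resize(a[190:330,260:480],(400,255)),cv2.resize(b[180:340,210:390],(400,355))[:255]])[:,:,::-1])
cv2.imwrite('pics/g8b.png',cv2.resize(b[180:360,210:390],(600,600),interpolation=cv2.INTER_CUBIC)[:,:,::-1])
```

```text
[479.40984036 289.38067038 231.67909693] [ 1.79996503e+02 -3.79073271e-03  9.11405131e+01] [ 0.72086324  0.67087776 -1.68287194] 16.65
```

View pics/g8b.png

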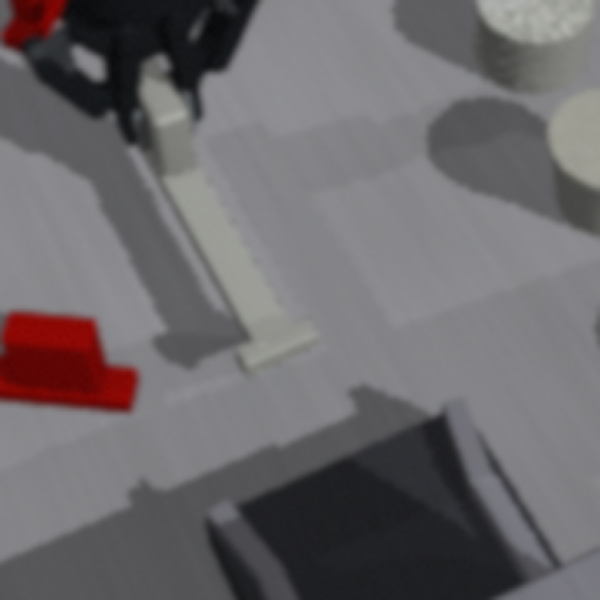

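View pics/t8.png

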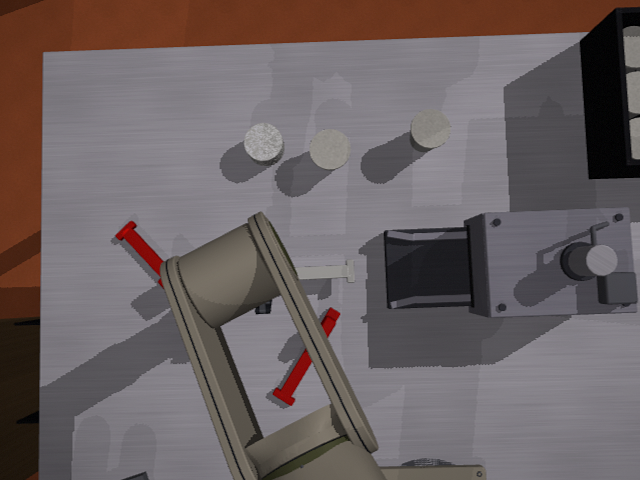

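Emit:
{"fn": "arm_command", "kwargs": {"plan": [{"jaw": 1,"dx": 0,"dy": 0,"dz": 10,"wx": 0,"wy": 0,"wz": 0},{"jaw": 1,"dx": 0,"dy": 0,"dz": 20,"wx": 0,"wy": 0,"wz": 0},{"jaw": 1,"dx": 0,"dy": 0,"dz": 26,"wx": 0,"wy": 0,"wz": 0},{"jaw": 1,"dx": 0,"dy": 0,"dz": 30,"wx": 0,"wy": 0,"wz": 0},{"jaw": 1,"dx": 0,"dy": 0,"dz": 32,"wx": 0,"wy": 0,"wz": 0},{"jaw": 1,"dx": 0,"dy": 0,"dz": 32,"wx": 0,"wy": 0,"wz": 0}]}}

```text
time: 17.35
tool_pos: [479.4, 288.5, 199.3]
tcp_rot: [-180.0, 0.0, 91.1]
ft_force: [-0.6, 0.4, -0.6]
finger_gap: 21.5
```

Emit:
{"fn": "arm_command", "kwargs": {"plan": [{"jaw": 1,"dx": 0,"dy": 0,"dz": 0.5,"wx": 0,"wy": 0,"wz": 0},{"jaw": 1,"dx": 0,"dy": 0,"dz": 1,"wx": 0,"wy": 0,"wz": 0},{"jaw": 1,"dx": 0,"dy": 0,"dz": 1.5,"wx": 0,"wy": 0,"wz": 0},{"jaw": 1,"dx": 0,"dy": 0,"dz": 1.5,"wx": 0,"wy": 0,"wz": 0}]}}

```text
time: 17.75
tool_pos: [479.5, 288.6, 198.3]
tcp_rot: [180.0, -0.0, 91.1]
ft_force: [-0.1, 0.4, -1.7]
finger_gap: 21.1
```

Run:
```python
from h import *
for i in range(2):
    b=snapshot('side'); s=sense();print(s['tool_pos'],s['ft_force'],s['wrist_torque'],s['tcp_rot'],s['time'])
cv2.imwrite('pics/g9.png',cv2.resize(b['pixels'][180:360,210:390],(600,600),interpolation=cv2.INTER_CUBIC)[:,:,::-1])
```

```text
[479.47868717 288.61504621 198.28680336] [-0.21342904 -0.48846373 -2.08429752] [0.07413984 0.04914858 0.01567095] [ 1.79993109e+02 -4.50029752e-03  9.10895295e+01] 17.8
[479.47980102 288.60304828 198.30020859] [ 0.24177114 -0.42702629 -1.4189478 ] [0.07752442 0.01362231 0.01137148] [ 1.79992679e+02 -2.83740634e-03  9.10928996e+01] 17.85
```

View pics/g9.png

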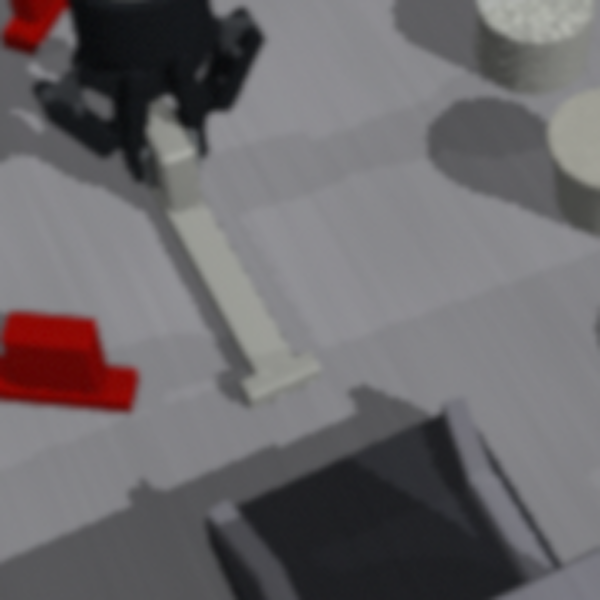

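Nearly down, with no contact force yet. I'll lower in half-millimetre steps until the bench carries it.

Emit:
{"fn": "arm_command", "kwargs": {"plan": [{"jaw": 1,"dx": 0,"dy": 0,"dz": 0.5,"wx": 0,"wy": 0,"wz": 0},{"jaw": 1,"dx": 0,"dy": 0,"dz": 1,"wx": 0,"wy": 0,"wz": 0},{"jaw": 1,"dx": 0,"dy": 0,"dz": 1,"wx": 0,"wy": 0,"wz": 0}]}}

```text
time: 18.15
tool_pos: [479.6, 288.6, 197.7]
tcp_rot: [180.0, -0.0, 91.1]
ft_force: [-1.9, -1.6, 4.3]
finger_gap: 21.6
```

Run:
```python
from h import *
for i in range(3):
    b=snapshot('side'); s=sense();print(s['tool_pos'],s['ft_force'],s['wrist_torque'],s['time'])
```

```text
[479.60708289 288.62742038 197.70434308] [-3.59890386 -1.87725147  4.28995984] [-0.16808012  0.49915084  0.01168266] 18.2
[479.60512663 288.63582122 197.69936761] [-2.02290379 -1.64226979  5.32485991] [-0.15361157  0.54835956  0.05446616] 18.25
[479.59387579 288.6238314  197.69342924] [-2.62772555 -2.33382678  4.91792883] [-0.16423589  0.51164635  0.01620445] 18.3
```

Emit:
{"fn": "arm_command", "kwargs": {"plan": [{"jaw": 1,"dx": 0,"dy": 0,"dz": 0.3,"wx": 0,"wy": 0,"wz": 0},{"jaw": 1,"dx": 0,"dy": 0,"dz": 0.3,"wx": 0,"wy": 0,"wz": 0},{"jaw": 0.5,"dx": 0,"dy": 0,"dz": 0,"wx": 0,"wy": 0,"wz": 0},{"jaw": 0.4,"dx": 0,"dy": 0,"dz": 0,"wx": 0,"wy": 0,"wz": 0},{"jaw": 0.2,"dx": 0,"dy": 0,"dz": 0,"wx": 0,"wy": 0,"wz": 0},{"jaw": 0,"dx": 0,"dy": 0,"dz": 0,"wx": 0,"wy": 0,"wz": 0},{"jaw": 0,"dx": 0,"dy": 0,"dz": 0,"wx": 0,"wy": 0,"wz": 0},{"jaw": 0,"dx": 0,"dy": 0,"dz": 0,"wx": 0,"wy": 0,"wz": 0}]}}

```text
time: 19.1
tool_pos: [479.4, 288.6, 197.1]
tcp_rot: [-180.0, 0.0, 91.1]
ft_force: [0.2, -0.8, 0.5]
finger_gap: 85.5
```

Emit:
{"fn": "arm_command", "kwargs": {"plan": [{"jaw": 0,"dx": 0,"dy": 0,"dz": -15,"wx": 0,"wy": 0,"wz": 0},{"jaw": 0,"dx": 0,"dy": 0,"dz": -35,"wx": 0,"wy": 0,"wz": 0},{"jaw": 0,"dx": 0,"dy": 0,"dz": -65,"wx": 0,"wy": 0,"wz": 0},{"jaw": 0,"dx": 0,"dy": 0,"dz": -95,"wx": 0,"wy": 0,"wz": 0},{"jaw": 0,"dx": 30,"dy": 0,"dz": -125,"wx": 0,"wy": 0,"wz": 0},{"jaw": 0,"dx": 60,"dy": 0,"dz": -150,"wx": 0,"wy": 0,"wz": 0},{"jaw": 0,"dx": 90,"dy": 0,"dz": -150,"wx": 0,"wy": 0,"wz": 0},{"jaw": 0,"dx": 120,"dy": 0,"dz": -150,"wx": 0,"wy": 0,"wz": 0},{"jaw": 0,"dx": 150,"dy": 0,"dz": -150,"wx": 0,"wy": 0,"wz": 0},{"jaw": 0,"dx": 150,"dy": 0,"dz": -150,"wx": 0,"wy": 0,"wz": 0}]}}

```text
time: 20.1
tool_pos: [475.7, 441.6, 348.4]
tcp_rot: [180.0, -0.1, 91.2]
ft_force: [-0.4, -0.5, 0.4]
finger_gap: 85.2
```

Run:
```python
from h import *
s=sense();print(s['tool_pos'],s['ft_force'],s['finger_gap'],s['time'])
a=save('top','t9.png');b=save('side','s9.png')
for n,im in(('top',a),('side',b)):
  for t,z in(('stick_tip',7),('stick_grip',44),('tub_a',0),('lids',0),('plate',30)):
    for r in pinpoint(n,t):print(n,t,r,atz(im,r['pixel'],z).round(1))
```

```text
[475.722883   441.56464819 348.42692509] [-0.38361191 -0.49597926  0.3781875 ] 85.19441965245683 20.1
top stick_tip {'pixel': [350.2, 269.8], 'score': 0.91} [483.8 133.4   7. ]
top stick_tip {'pixel': [284.2, 399.5], 'score': 0.77} [238.5 267.9   7. ]
top stick_tip {'pixel': [123.5, 226.4], 'score': 0.69} [581.7 578.6   7. ]
top stick_grip {'pixel': [322.9, 329.4], 'score': 0.92} [374.  189.5  44. ]
top stick_grip {'pixel': [167.3, 289.0], 'score': 0.67} [456.8 481.   44. ]
top stick_grip {'pixel': [267.7, 273.3], 'score': 0.57} [481.2 290.5  44. ]
top tub_a {'pixel': [330.4, 154.7], 'score': 0.63} [713.9 165.1   0. ]
top tub_a {'pixel': [419.3, 139.4], 'score': 0.55} [739.1 -12.6   0. ]
top lids {'pixel': [264.6, 149.3], 'score': 0.69} [729.1 296.4   0. ]
top lids {'pixel': [460.7, 265.5], 'score': 0.3} [486.3 -82.8   0. ]
side stick_tip {'pixel': [144.4, 288.3], 'score': 0.97} [235.7 272.1   7. ]
side stick_tip {'pixel': [256.7, 136.9], 'score': 0.84} [582.  579.1   7. ]
side stick_tip {'pixel': [298.7, 293.4], 'score': 0.75} [489.8 133.    7. ]
side stick_grip {'pixel': [257.8, 223.4], 'score': 0.9} [476.6 293.7  44. ]
side stick_grip {'pixel': [221.7, 284.0], 'score': 0.78} [366.7 191.1  44. ]
side stick_grip {'pixel': [221.4, 167.0], 'score': 0.61} [464.5 478.   44. ]
side tub_a {'pixel': [394.7, 240.8], 'score': 0.82} [716.6 163.1   0. ]
side tub_a {'pixel': [458.5, 305.9], 'score': 0.73} [741.8 -17.5   0. ]
side lids {'pixel': [369.0, 194.5], 'score': 0.74} [733.6 297.6   0. ]
```

View pics/s9.png

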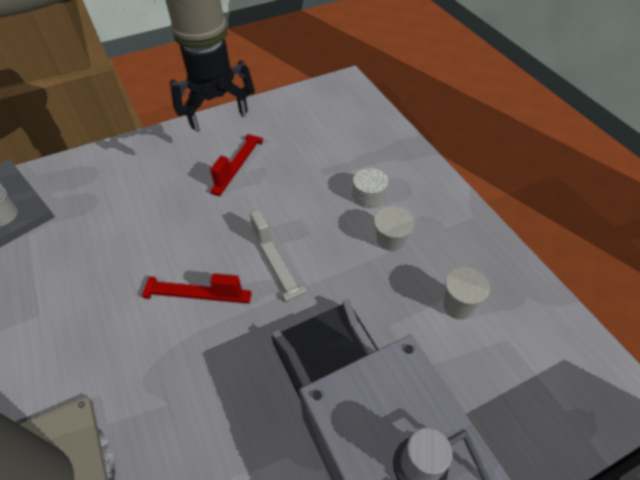

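View pics/t9.png

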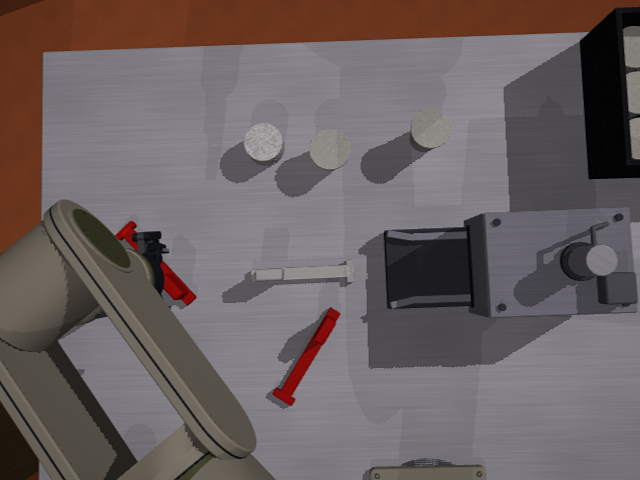

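The stick (top 267,273 to 350,270) lies handle up and clear of the bed. The bed in front of the hood is empty, and the tubs and lids haven't moved. Handing in.

```bash
python3 -c "
from h import *
print(hand_in())"
```

```text
the job is handed in; nothing more can be done
None
```

I picked up the white stick, not the two red look-alikes, and used it to push the plate about 150 mm in along the rails. I then drew the stick out, set it down under light contact and handed in at about 20 s of the 61 s. No verdict came back.

**Plate:** Sliding took about 4 N, and a single reading rose to 5.7 N just before the stop, probably the feeler. At the stop a further 1 mm of command moved the arm only 0.4 mm, and the force rose from 8 N to about 12.5 N. I took that as home. The plate's front edge is about 127 mm inside the hood, within the given 120–165 mm. The highest force I read was 13.5 N, well under the 40 N limit.

**Last checks:**
- **Stick:** It lies handle up at about (480, 290) mm, with its tip at y ≈ 133 mm, clear of the bed, which ends at y ≈ 66 mm. It touched the bench at the same tool height as when I picked it up, so it should be flat.
- **Bystanders:** The tubs and lids show within the detector's scatter of their start positions (up to about 8 mm), and the pictures show no shift.
- **Robot:** The gripper is open and well away from everything.

**Not confirmed:** The plate can't be seen under the guard, so I could not check it after drawing the stick out. That it stayed home rests on the force felt at the stop, and on sliding friction (about 4 N) being larger than the feeler's push (at most 1 N).

**Disagreement:** The two cameras' estimates of the stick's tip differed by up to 7 mm, so I relied on the arm's own position.

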